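# Close down the hot-holding plate and put the sauce jars away

### The job

Close down the hot-holding plate: flip both zone toggles to off, and only then turn the red isolator handle to off. Screw the orange cap of every sauce jar fully tight before its jar is lifted off the plate, and stand all the jars upright on the floor of the shallow tray, leaving the other things on the counter where they are.

Things in the scene. Friction and masses are not known exactly. Their poses are not given: they have to be found in the camera images.
- zoneL_tip (a point): centre of the white paddle (12 mm thick, 30 mm wide, 30 mm tall) of the left zone's toggle switch, on the front strip of the hot-holding plate. A steel stem carries it, 60 mm from a level hinge 70 mm above the counter; the black switch block below is 68 mm high. Site y = hinge line (to the plate's left).
- zoneL (a joint): left zone toggle: 0 = off (leans 0.45 rad towards the robot's side), 0.9 = on (leans 0.45 rad the other way, towards the black glass). It snaps over half-way into either end; less than 1 N at the paddle flips it
- zoneR_tip (a point): the same point on the right zone's toggle (180 mm to the right of the left one)
- zoneR (a joint): right zone toggle: 0 = off, 0.9 = on, as for the left one
- warmer: hot-holding plate, fixed: low steel unit 350 mm deep, 380 wide; origin at the centre of its underside, x to its back (away from the robot), y to its left. Its black glass top, 60 mm above the counter, covers x -92 to +174, y +-188 mm; the jars stand on it. In front of it is the metal strip with the two toggles, their hinges at x = -135, y = +90 (left) and -90 mm (right)
- isolator_grip (a point): middle of the grip bar of the red rotary isolator handle, 134 mm above the counter, on a yellow plate on a grey box 104 mm square and 100 mm high, fixed on the counter at one side of the plate. The bar is 70 mm long (point y), 16 mm thick (point x) and 28 mm tall (118 to 146 mm above the counter)
- isolator (a joint): isolator handle, turning about the vertical through its grip point; 0 = off, 1.57 = on (a quarter turn). Turning it off is counter-clockwise seen from above. Over-centre: it snaps from half-way to either end and takes about 0.13 N m
- tray_in (a point): centre of the inner floor of the shallow metal tray (325 x 176 mm outside, 20 mm deep, walls 4 mm, floor 4 mm above the counter), fixed on the counter at the other side of the plate from the isolator; x along its length, y across it, z up
- jarA_mid (a point): centre, half-way up, of a sauce jar: square clear glass with red sauce, body 60 x 60 x 60 mm, flat shoulder, round orange twist-off cap (52 mm across, 64 to 86 mm above the foot), 86 mm tall in all, about 0.6 kg, foot 43 mm below this point; z up, x and y square to its sides. Loose on the plate. Three or four of the five jars are there; None if absent
- capA (a joint): turn of jar A's cap, which cannot come off: 0 = fully tight (hard stop), up to 1.4 rad = loose. Tightening is clockwise seen from above and takes about 0.03 N m, less than the jar's own grip on the plate. When it is tight, the white mark on the cap lines up with the white mark on the jar's shoulder. None if absent
- jarB_mid (a point): the same point on another, identical jar; None if absent
- capB (a joint): turn of jar B's cap, as for jar A; None if absent
- jarC_mid (a point): the same point on another, identical jar; None if absent
- capC (a joint): turn of jar C's cap, as for jar A; None if absent
- jarD_mid (a point): the same point on another, identical jar; None if absent
- capD (a joint): turn of jar D's cap, as for jar A; None if absent
- jarE_mid (a point): the same point on another, identical jar; None if absent
- capE (a joint): turn of jar E's cap, as for jar A; None if absent
- pepper_red: a red bell pepper, 68 mm wide, standing beside the plate's back corner; not part of the job (origin at its underside)
- pepper_yellow: a yellow bell pepper, likewise (origin at its underside)
- shaker: an amber spice shaker, 48 mm across, 110 mm tall, behind the plate; not part of the job (origin at its underside)
- ladle: a 240 mm spoon lying behind the plate; not part of the job
Things that resemble listed ones, but are neither listed nor needed, are in the scene too. What is shaped like the part that bears jarE_mid but blue or turquoise is not meant.

How it is judged:
On the way, in this order (a step that is already met when the one before it is completed fails the run):
1. both zone toggles are off while the isolator is still on (value of joint each of zoneL, zoneR below 0.15 rad and value of joint isolator above 1.3 rad), for 0.2 s.
2. the isolator is off, with both toggles still off (value of joint each of zoneL, zoneR, isolator below 0.15 rad), for 0.2 s.
At the end, for the whole second after the job is handed in: Both zone toggles and the isolator are off (each within 0.15 rad of its off stop), every cap is tight (within 0.12 rad of its stop), and every jar stands upright (within 0.1 rad) and at rest on the tray's floor, inside its walls (all of step 2 and value of joint each of capA, capB, capC, capD, capE below 0.12 rad and x of jarA_mid in the frame of tray_in between -0.135 and 0.135 m and y of jarA_mid in the frame of tray_in between -0.062 and 0.062 m and z of jarA_mid in the frame of tray_in between 0.037 and 0.049 m and angle between each of jarA_mid, jarB_mid, jarC_mid, jarD_mid, jarE_mid's own z axis and vertical below 0.1 rad and linear speed of each of jarA, jarB, jarC, jarD, jarE below 0.02 m/s and x of jarB_mid in the frame of tray_in between -0.135 and 0.135 m and y of jarB_mid in the frame of tray_in between -0.062 and 0.062 m and z of jarB_mid in the frame of tray_in between 0.037 and 0.049 m and x of jarC_mid in the frame of tray_in between -0.135 and 0.135 m and y of jarC_mid in the frame of tray_in between -0.062 and 0.062 m and z of jarC_mid in the frame of tray_in between 0.037 and 0.049 m and x of jarD_mid in the frame of tray_in between -0.135 and 0.135 m and y of jarD_mid in the frame of tray_in between -0.062 and 0.062 m and z of jarD_mid in the frame of tray_in between 0.037 and 0.049 m and x of jarE_mid in the frame of tray_in between -0.135 and 0.135 m and y of jarE_mid in the frame of tray_in between -0.062 and 0.062 m and z of jarE_mid in the frame of tray_in between 0.037 and 0.049 m); the robot touches nothing.
It fails at once if a jar is lifted off the plate before its cap is screwed tight ((height (world z) of jarA_mid above 0.145 m and value of joint capA above 0.2 rad) or (height (world z) of jarB_mid above 0.145 m and value of joint capB above 0.2 rad) or (height (world z) of jarC_mid above 0.145 m and value of joint capC above 0.2 rad) or (height (world z) of jarD_mid above 0.145 m and value of joint capD above 0.2 rad) or (height (world z) of jarE_mid above 0.145 m and value of joint capE above 0.2 rad)).
It fails at once if another thing on the counter is pushed about (more than 50 mm) (distance of any of pepper_red, pepper_yellow, shaker, ladle from where it was at the start of the episode above 0.05 m).
Of jarA, jarB, jarC, jarD, jarE only 3 to 4 are there at a start; the rules pass over those that are not, and their reading is None.
At some moment in a run one of jarA, jarB, jarC, jarD, jarE may be knocked a few centimetres aside while the robot is not near it.
It also fails if it takes over 210 s, if anything falls off the work surface, if the arm or the gripper's body presses on something with over 40 N, if the wrist force passes 120 N, or if a joint passes its speed limit or range.

### The arm

A 6-joint arm with a two-finger parallel gripper is mounted at the origin on the work surface. World frame = base frame: x ahead of the robot, y to its left, z up, the work surface at z = 0. Lengths are in m, angles in rad, forces in N, time in s.
With the tool pointing down it reaches from about 0.225 to 0.875 m from the base axis. Payload 3.4 kg.
Tool frame: the origin (TCP) lies between the finger pads; the fingertips stand 8 mm ahead of it and the grasp point (between the pads) lies 11 mm behind it; z points along the fingers, y is the line along which they close (so a half turn about z gives the same grasp; the last joint's range is limited). The gripper opens to 85 mm and grips with 20 to 120 N. Pads are 22 mm wide; open, the fingers measure 114 mm over their backs; the gripper's body (76 mm by 85 mm) begins 54 mm behind the grasp point. The pads swing forward as they close: fully open they stand 13 mm farther back than shut.
Start: joints at [-1.342, 0.276, 1.505, -0, 1.361, -0.121], TCP at [0.197, -0.54, 0.239] pointing down, gripper open.
Joint ranges: [-2.89, 2.89], [-0.75, 2.08], [0.22, 2.7], [-1.18, 4.32], [0.11, 2.71], [-2.7, 2.7]. Speed limits (rad/s): [2.57, 2.57, 3.14, 3.14, 3.14, 3.14].

### API

Orientations are given as a unit quaternion [w, x, y, z].
In Python, from rig import manip gives the robot as it stands.
- The arm moves only by the tool move_arm, never from a script. Its argument "deltas" is a list that holds one entry, the list of rows, each a list of 5 numbers: the shift along the tool's x, y, z normalised to -1 to 1, where 1 is 80 cm, then the turn about the tool's z normalised to -1 to 1, where 1 is 120 degrees, then the closure, from -1 (fully open) to 1 (shut). In form: [[[tx, ty, tz, twist, grip], ...]]. A call has 1 to 12 rows; each row is the pose to reach, as a shift and turn from the pose commanded when the call began, along the tool's axes at that moment; what a row does not reach only later rows make up. A row lasts 1/10 s, in which the tool goes at most 50 mm and 8.59 degrees, less where a joint would pass 70% of its speed; a pose out of reach is approached as far as the arm can. A call with a number of a shift or a turn outside -1 to 1 is refused whole. A call with a gripper value outside its range is refused whole. The fingers move at their own pace and stop on an object; "squeeze" is the grip in N (left out, the last holds). Time passes only in rows, so rows that repeat a pose let the fingers close. It gives the time, the measured TCP pose, the force, the opening and the grip force at its end, in the units of the state.
- manip.get_state(): the state, without advancing time (a new reading comes with each control period).
- manip.get_image(name): name is "scene" or "top" or "wrist"; returns the picture (480x640x3 uint8, red, green, blue); there is no depth.
- manip.camera_params(name): a dict with "fx", "fy", "cx", "cy" (pixels), "R" (3x3) and "t" (3): a world point X has camera coordinates R X + t; the wrist camera has in their place "tool_from_camera" (4x4, takes a point from camera to tool coordinates, whose origin is the TCP and whose axes are the flange's). Camera axes: x right, y down, z forward; pixel columns grow to the right and rows downward; lengths in m; the calibration is good to about 2 mm. A picture is of the moment at which its call begins: read the wrist's pose just before it. camera_params takes no time and is no camera call.
- manip.sign_off(): hands the job in; it is judged then, once.
The state is a dict: "clock": time; "qpos": joint angles; "qd": joint speeds; "effort": joint torques, N m; "position": TCP position; "ee_rot": TCP orientation; "contact_force": force on the tool from outside, world axes, zero at the start; "moment": the same for the moment, N m; "width": finger opening in m; "gripper_force": force on a finger pad.
Only numpy, scipy, OpenCV 4.12 (cv2) and the standard library are available. Lean on these libraries where they do the work, as an engineer would, in place of code of your own. Each camera call takes 0.05 s, during which the arm holds its last target. There are 200 camera calls.

## Working session

There is one attempt and no reset: what is moved stays moved. The work goes in short steps, Python scripts to look and compute and a tool call to move; the robot and the scene stay as the last step left them, time stands still between calls to the robot, and variables do not carry over. Pictures are saved under pics/ and viewed, at most 14 in all, crops included, and the job is handed in when it is done.

Besides the shell and the picture viewer there is one more tool, called after "Emit:" in YAML: its name, and indented under it one key for each argument. move_arm: Moves the arm, as the interface text tells. Scaled input: -1 to 1 covers 80 cm each way for a shift and 120 degrees each way for a turn. Its arguments: {"type":"object","properties":{"deltas":{"type":"array","items":{"type":"array","items":{"type":"array","items":{"type":"number","minimum":-1,"maximum":1}}}},"squeeze":{"type":"number"}},"required":["deltas"]}

```bash
mkdir -p pics; python3 - <<'E'
from rig import manip
import cv2,json,numpy as np
for n in("scene","top"):
    im=manip.get_image(n); cv2.imwrite(f"pics/{n}0.png",im[:,:,::-1])
    p=manip.camera_params(n); print(n,{k:np.round(v,4).tolist() for k,v in p.items()})
p=manip.camera_params("wrist");print({k:np.round(v,4).tolist() for k,v in p.items()})
print(manip.get_state())
E
```

```text
scene {'fx': 454.6376, 'fy': 454.6376, 'cx': 326.0397, 'cy': 243.6111, 'R': [[-0.0983, 0.9951, 0.0122], [0.7808, 0.0847, -0.619], [-0.617, -0.0513, -0.7853]], 't': [-0.0399, -0.3829, 1.7211]}
top {'fx': 607.7245, 'fy': 607.7245, 'cx': 312.6428, 'cy': 238.5092, 'R': [[0.0128, -0.9999, 0.0019], [-0.997, -0.0129, -0.0764], [0.0764, -0.0009, -0.9971]], 't': [0.0852, 0.5547, 1.5333]}
{'fx': 357.2534, 'fy': 357.2534, 'cx': 315.2192, 'cy': 240.0645, 'tool_from_camera': [[0.0004, -0.9563, -0.2925, 0.0749], [1.0, 0.0006, -0.0006, 0.0001], [0.0007, -0.2925, 0.9563, -0.1345], [0.0, 0.0, 0.0, 1.0]]}
{'clock': 0.1, 'qpos': array([-1.34197575e+00,  2.76569147e-01,  1.50596990e+00,  4.99758858e-06,
        1.36068457e+00, -1.20987485e-01]), 'qd': array([ 0.00177798, -0.00169599, -0.00328975,  0.00121016,  0.00159182,
       -0.00023248]), 'effort': array([ 1.16935604e-03, -4.17699802e+01, -2.46404099e+01, -2.84820617e-04,
        5.87645627e-03, -8.04135681e-06]), 'position': array([ 0.19696779, -0.53975464,  0.23851946]), 'ee_rot': array([-8.14430322e-04,  9.84743007e-01,  1.74013061e-01, -4.15068999e-05]), 'contact_force': array([0.01929004, 0.30491215, 1.50665502]), 'moment': array([ 0.0169672 ,  0.03682137, -0.01009322]), 'gripper_force': 0.0, 'width': 0.08537035726803112}
```

View pics/top0.png

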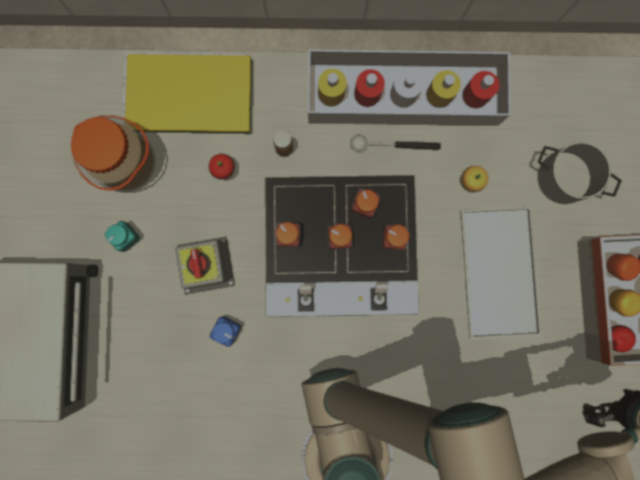

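View pics/scene0.png

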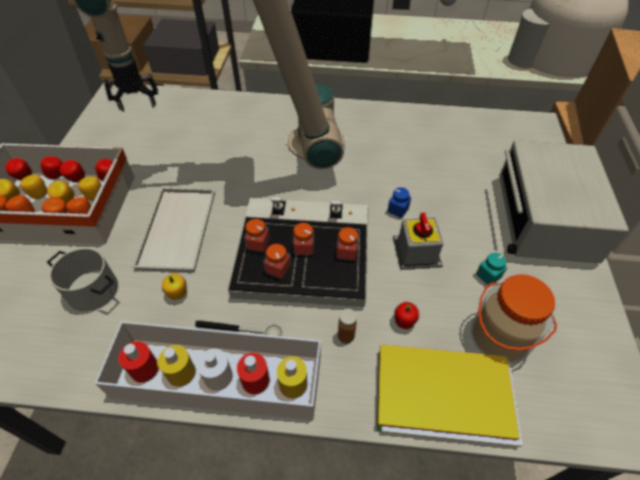

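Candidates: orange-capped jars at top-view pixels (288,234), (340,236), (367,202), (397,236). Look-alikes are turquoise (120,236), blue (225,331), the big orange-lidded pot (100,147) and oranges in the crate at right. I choose the four on the black glass. The isolator is at (198,264) and the tray at (499,272).

```bash
cat > h.py <<'E'
from rig import manip
import cv2,numpy as np
from scipy.spatial.transform import Rotation as Ro
def pose(s=None):
    s=s or manip.get_state(); q=s["ee_rot"]; return Ro.from_quat([q[1],q[2],q[3],q[0]]).as_matrix(),np.array(s["position"])
def ray(n,uv,z,ps=None):
    p=manip.camera_params(n); d=np.array([(uv[0]-p["cx"])/p["fx"],(uv[1]-p["cy"])/p["fy"],1])
    if n=="wrist":
        R,t=ps or pose(); T=np.array(p["tool_from_camera"]); d=R@T[:3,:3]@d; o=R@T[:3,3]+t
    else:
        R=np.array(p["R"]); o=-R.T@np.array(p["t"]); d=R.T@d
    return o+d*(z-o[2])/d[2]
def proj(n,X,ps=None):
    p=manip.camera_params(n)
    if n=="wrist":
        R,t=ps or pose(); T=np.array(p["tool_from_camera"]); c=T[:3,:3].T@(R.T@(np.array(X)-t)-T[:3,3])
    else: c=np.array(p["R"])@X+p["t"]
    return np.array([p["fx"]*c[0]/c[2]+p["cx"],p["fy"]*c[1]/c[2]+p["cy"]])
def yaw(R): # angle of tool x axis in world, tool down
    return np.arctan2(R[1,0],R[0,0])
def go(X,yw=None):
    """print normalised row to reach TCP X with tool-x azimuth yw(rad)"""
    R,t=pose(); d=R.T@(np.array(X)-t)/0.8
    tw=0 if yw is None else -np.degrees((yw-yaw(R)+np.pi)%(2*np.pi)-np.pi)/120
    print("row",np.round(d,4),"twist",round(tw,4))
def snap(n,f,crop=None,k=1):
    ps=pose(); im=manip.get_image(n)[:,:,::-1].copy(); cv2.imwrite(f"pics/{f}_raw.png",im)
    if crop: x,y,X,Y=crop; im=im[y:Y,x:X]
    cv2.imwrite(f"pics/{f}.png",cv2.resize(im,None,fx=k,fy=k,interpolation=cv2.INTER_CUBIC)); np.savez(f"pics/{f}.npz",R=ps[0],t=ps[1]); return ps
def load(f):
    d=np.load(f"pics/{f}.npz"); return d["R"],d["t"]
E
python3 - <<'E'
from h import *
for nm,uv,z in [("j1",(288,234),.146),("j2",(340,236),.146),("j3",(367,202),.146),("j4",(397,236),.146),("iso",(198,264),.146),("tL",(306,290),.13),("tR",(379,290),.13),
 ("plBL",(265,177),.06),("plBR",(414,176),.06),("plFR",(418,316),.06),("plFL",(267,317),.06),("tr1",(462,211),.02),("tr2",(528,209),.02),("tr3",(537,333),.02),("tr4",(471,336),.02)]:
    print(nm,np.round(ray("top",uv,z),3))
R,t=pose();print(R.round(3),yaw(R))
im=cv2.imread("pics/top0.png")[165:325,170:430]; cv2.imwrite("pics/c1.png",cv2.resize(im,None,fx=3,fy=3,interpolation=cv2.INTER_CUBIC))
E
```

```text
j1 [0.554 0.151 0.146]
j2 [0.551 0.028 0.146]
j3 [ 0.632 -0.035  0.146]
j4 [ 0.552 -0.106  0.146]
iso [0.481 0.36  0.146]
tL [0.423 0.107 0.13 ]
tR [ 0.425 -0.066  0.13 ]
plBL [0.704 0.214 0.06 ]
plBR [ 0.712 -0.16   0.06 ]
plFR [ 0.362 -0.17   0.06 ]
plFL [0.355 0.203 0.06 ]
tr1 [ 0.63  -0.291  0.02 ]
tr2 [ 0.637 -0.46   0.02 ]
tr3 [ 0.321 -0.479  0.02 ]
tr4 [ 0.312 -0.311  0.02 ]
[[ 0.939  0.343 -0.   ]
 [ 0.343 -0.939  0.002]
 [ 0.    -0.002 -1.   ]] 0.3498068539224804
```

View pics/c1.png

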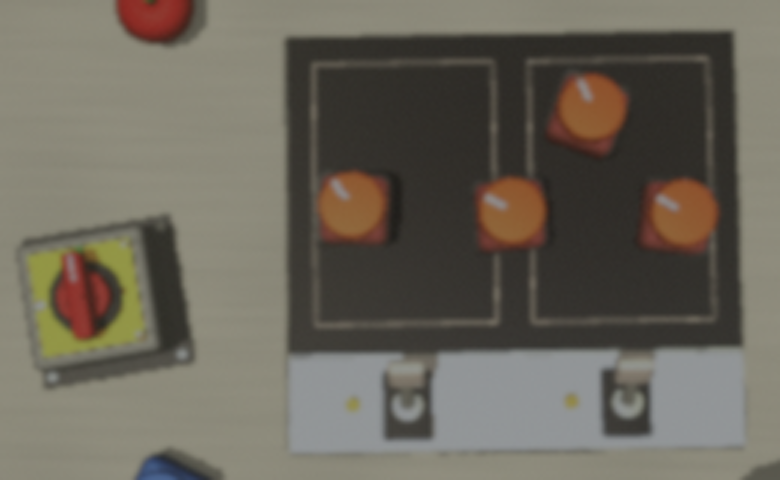

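The crop shows four red-sauce jars with orange caps on the black glass. Both paddles lean towards the glass (on). The isolator bar lies roughly along +x, tilted about 10°. I'll move over the plate for a close look.

```bash
python3 - <<'E'
from h import *
go([.44,.03,.32],0)
E
```

```text
row [ 0.5295 -0.5651 -0.1008] twist 0.167
```

Emit:
move_arm:
  deltas:
    - [[0.26, -0.28, -0.1, 0.08, 1], [0.53, -0.565, -0.1, 0.167, 1], [0.53, -0.565, -0.1, 0.167, 1], [0.53, -0.565, -0.1, 0.167, 1], [0.53, -0.565, -0.1, 0.167, 1], [0.53, -0.565, -0.1, 0.167, 1], [0.53, -0.565, -0.1, 0.167, 1], [0.53, -0.565, -0.1, 0.167, 1], [0.53, -0.565, -0.1, 0.167, 1], [0.53, -0.565, -0.1, 0.167, 1], [0.53, -0.565, -0.1, 0.167, 1], [0.53, -0.565, -0.1, 0.167, 1]]

```text
clock: 1.3
position: [0.4307, 0.0087, 0.3165]
ee_rot: [0.0, 1.0, 0.0, 0.0]
contact_force: [1.5, -1.2, 0.6]
width: 0.0001
gripper_force: 0.0
```

Emit:
move_arm:
  deltas:
    - [[0, 0, 0, 0, 1], [0, 0, 0, 0, 1], [0, 0, 0, 0, 1]]

```text
clock: 1.6
position: [0.4299, 0.0058, 0.3158]
ee_rot: [0.0, 1.0, -0.0, -0.001]
contact_force: [0.1, -0.2, 0.8]
width: 0.0001
gripper_force: 0.0
```

```bash
python3 - <<'E'
from h import *
ps=snap("wrist","w1",(90,60,550,400),1.7); print(ps[1])
E
```

```text
[0.42993564 0.0057802  0.31583563]
```

View pics/w1.png

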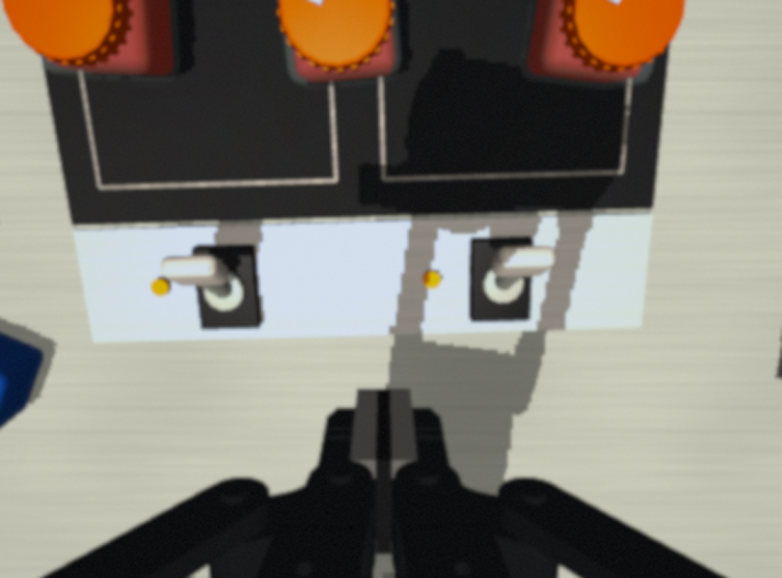

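The paddles are at crop pixels (193,268) and (527,260). The jar bodies are at the top edge of the view, well clear of the strip.

```bash
python3 - <<'E'
from h import *
ps=load("w1")
for c in[(193,268),(527,260)]:
    print(ray("wrist",(c[0]/1.7+90,c[1]/1.7+60),.137,ps).round(3))
go([.465,.108,.126],0)
E
```

```text
[0.43  0.106 0.137]
[ 0.434 -0.07   0.137]
row [ 0.0439 -0.1285  0.2372] twist -0.0009
```

Emit:
move_arm:
  deltas:
    - [[0.05, -0.127, 0.1, 0, 1], [0.05, -0.127, 0.1, 0, 1], [0.05, -0.127, 0.18, 0, 1], [0.05, -0.127, 0.24, 0, 1], [0.05, -0.127, 0.24, 0, 1], [0.05, -0.127, 0.24, 0, 1], [0.02, -0.127, 0.24, 0, 1], [-0.01, -0.127, 0.24, 0, 1], [-0.035, -0.127, 0.24, 0, 1], [-0.06, -0.127, 0.24, 0, 1], [-0.06, -0.127, 0.24, 0, 1], [-0.06, -0.127, 0.15, 0, 1]]

```text
clock: 2.85
position: [0.3821, 0.1065, 0.1739]
ee_rot: [0.0, 1.0, -0.001, -0.001]
contact_force: [0.3, 0.2, 0.0]
width: 0.0001
gripper_force: 0.0
```

Emit:
move_arm:
  deltas:
    - [[0.055, 0.11, -0.02, 0, 1], [0.11, 0.224, -0.02, 0, 1], [0.11, 0.224, 0, 0, 1], [0.11, 0.224, 0, 0, 1], [0.11, 0.224, 0.09, 0, 1], [0.11, 0.224, 0.09, 0, 1], [0.11, 0.224, 0.09, 0, 1], [0.08, 0.224, 0.09, 0, 1], [0.05, 0.224, 0.09, 0, 1], [0.02, 0.224, 0.09, 0, 1], [0, 0.224, 0.09, 0, 1], [0, 0.224, 0.09, 0, 1]]

```text
clock: 4.05
position: [0.4016, -0.0771, 0.1116]
ee_rot: [0.006, 1.0, -0.002, 0.023]
contact_force: [22.7, -1.3, 9.2]
width: -0.0
gripper_force: 12.0
```

Emit:
move_arm:
  deltas:
    - [[0.04, 0, 0, 0, 1], [0.04, 0, -0.06, 0, 1], [0.04, 0, -0.16, 0, 1], [0.04, 0, -0.2, 0, 1], [0.04, 0, -0.25, 0, 1], [0.02, 0, -0.28, 0, 1], [0, 0, -0.28, 0, 1], [0, 0, -0.28, 0, 1], [0, 0, -0.28, 0, 1]]

```text
clock: 4.95
position: [0.3817, -0.0709, 0.3264]
ee_rot: [0.0, 1.0, -0.0, 0.0]
contact_force: [-0.5, 0.2, -0.2]
width: -0.0001
gripper_force: 0.0
```

```bash
python3 - <<'E'
from h import *
print(pose()[1],manip.get_state()["contact_force"])
snap("top","t2",(170,165,430,325),2); snap("wrist","w2",(90,60,550,400),1.3)
a=cv2.imread("pics/t2.png");b=cv2.imread("pics/w2.png")
H=a.shape[0]+b.shape[0];o=np.zeros((H,max(a.shape[1],b.shape[1]),3),np.uint8);o[:a.shape[0],:a.shape[1]]=a;o[a.shape[0]:,:b.shape[1]]=b
o=cv2.resize(o,None,fx=.75,fy=.75);cv2.imwrite("pics/m2.png",o);print(o.shape)
E
```

```text
[ 0.38171978 -0.07093362  0.3263627 ] [-0.45720502  0.22097999 -0.17512898]
(572, 448, 3)
```

View pics/m2.png

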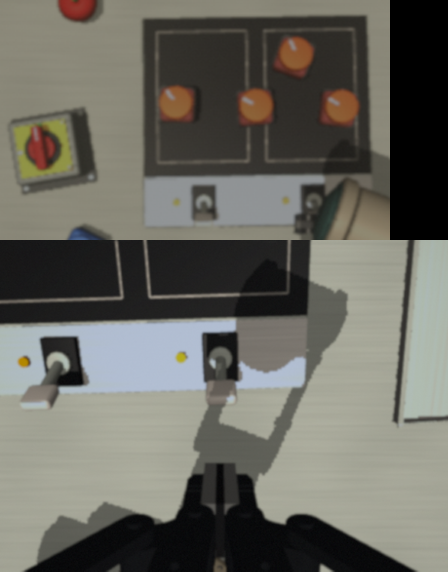

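Both paddles now lean towards the robot (off), and the isolator still points along x (on). I'll go to the isolator next.

Emit:
move_arm:
  deltas:
    - [[0.047, -0.53, 0.03, 0, -1], [0.047, -0.53, 0.03, 0, -1], [0.047, -0.53, 0.03, 0, -1], [0.047, -0.53, 0.03, 0, -1], [0.047, -0.53, 0.03, 0, -1], [0.047, -0.53, 0.03, 0, -1], [0.047, -0.53, 0.03, -0.08, -1], [0.047, -0.53, 0.03, -0.08, -1], [0.047, -0.53, 0.03, -0.08, -1], [0.047, -0.53, 0.03, -0.08, -1], [0.047, -0.53, 0.03, -0.08, -1], [0.047, -0.53, 0.03, -0.08, -1]]

```text
clock: 6.25
position: [0.4201, 0.3521, 0.3015]
ee_rot: [0.001, 0.997, 0.083, -0.001]
contact_force: [-0.1, 0.6, 0.0]
width: 0.0855
gripper_force: 0.0
```

```bash
python3 - <<'E'
from h import *
print(pose()[1],yaw(pose()[0]))
snap("wrist","w3",(190,40,450,300),2)
E
```

```text
[0.42009994 0.35212848 0.30152529] 0.16698123881543583
```

View pics/w3.png

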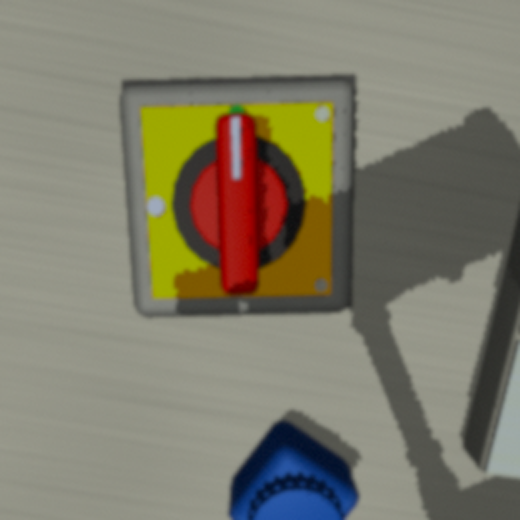

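The bar is vertical in the picture, from crop (236,117) to (240,288), so it is aligned with tool x.

```bash
python3 - <<'E'
from h import *
ps=load("w3")
f=lambda c,z:ray("wrist",(c[0]/2+190,c[1]/2+40),z,ps)
a,b=f((236,117),.146),f((239,285),.146);print(a,b,np.linalg.norm(a-b),np.degrees(np.arctan2(*(a-b)[1::-1])))
m=(a+b)/2;m[2]=.127;print(m);go(m)
E
```

```text
[0.51580472 0.37371449 0.146     ] [0.45345308 0.3623336  0.146     ] 0.06338179319053099 10.34417704452088
[0.4846289  0.36802405 0.127     ]
row [ 0.083  -0.0067  0.2186] twist 0
```

Emit:
move_arm:
  deltas:
    - [[0.083, -0.007, 0.06, -0.01, -1], [0.083, -0.007, 0.12, -0.01, -1], [0.083, -0.007, 0.18, -0.01, -1], [0.083, -0.007, 0.22, -0.01, -1], [0.083, -0.007, 0.22, -0.01, -1], [0.083, -0.007, 0.22, -0.01, 1], [0.083, -0.007, 0.22, -0.01, 1], [0.083, -0.007, 0.22, -0.01, 1], [0.083, -0.007, 0.22, -0.01, 1], [0.083, -0.007, 0.22, -0.01, 1], [0.083, -0.007, 0.22, -0.01, 1], [0.083, -0.007, 0.22, -0.01, 1]]
  squeeze: 50

```text
clock: 7.5
position: [0.4857, 0.3686, 0.1285]
ee_rot: [0.001, 0.996, 0.094, 0.002]
contact_force: [0.3, -4.3, 6.5]
width: 0.0153
gripper_force: 49.6
```

Emit:
move_arm:
  deltas:
    - [[0, 0, 0, -0.07, 1], [0, 0, 0, -0.14, 1], [0, 0, 0, -0.21, 1], [0, 0, 0, -0.28, 1], [0, 0, 0, -0.35, 1], [0, 0, 0, -0.42, 1], [0, 0, 0, -0.49, 1], [0, 0, 0, -0.56, 1], [0, 0, 0, -0.63, 1], [0, 0, 0, -0.7, 1], [0, 0, 0, -0.75, 1], [0, 0, 0, -0.75, 1]]

```text
clock: 8.7
position: [0.4828, 0.3706, 0.1285]
ee_rot: [-0.002, 0.637, 0.771, 0.0]
contact_force: [-7.1, 1.5, 9.6]
width: 0.0149
gripper_force: 49.9
```

Emit:
move_arm:
  deltas:
    - [[0, 0, 0, 0, -1], [0, 0, 0, 0, -1], [0, 0, 0, 0, -1], [0, 0, 0, 0, -1], [0, 0, -0.06, 0, -1], [0, 0, -0.12, 0, -1], [0, 0, -0.2, 0, -1], [0, 0, -0.28, 0, -1], [0, 0, -0.28, 0, -1], [0, 0, -0.28, 0, -1]]

```text
clock: 9.7
position: [0.4865, 0.3706, 0.3558]
ee_rot: [0.002, 0.637, 0.77, 0.005]
contact_force: [0.6, -0.1, -0.1]
width: 0.0855
gripper_force: 0.0
```

```bash
python3 - <<'E'
from h import *
print(pose()[1]);go([.54,.02,.36],.03)
snap("wrist","w4",(190,40,450,300),2)
E
```

```text
[0.48650179 0.37055108 0.35579007]
row [-0.4429 -0.0163 -0.0069] twist 0.8256
```

Emit:
move_arm:
  deltas:
    - [[-0.443, -0.016, -0.005, 0.826, -1], [-0.443, -0.016, -0.005, 0.826, -1], [-0.443, -0.016, -0.005, 0.826, -1], [-0.443, -0.016, -0.005, 0.826, -1], [-0.443, -0.016, -0.005, 0.826, -1], [-0.443, -0.016, -0.005, 0.826, -1], [-0.443, -0.016, -0.005, 0.826, -1], [-0.443, -0.016, -0.005, 0.826, -1], [-0.443, -0.016, -0.005, 0.826, -1], [-0.443, -0.016, -0.005, 0.826, -1], [-0.443, -0.016, -0.005, 0.826, -1], [-0.443, -0.016, -0.005, 0.826, -1]]

```text
clock: 10.95
position: [0.5377, 0.0189, 0.3518]
ee_rot: [-0.0, 1.0, 0.012, -0.002]
contact_force: [0.1, 0.4, -0.3]
width: 0.0856
gripper_force: 0.0
```

Emit:
move_arm:
  deltas:
    - [[0, 0, 0, 0.04, -1], [0, 0, 0, 0.04, -1], [0, 0, 0, 0.04, -1]]

```text
clock: 11.25
position: [0.538, 0.0191, 0.3528]
ee_rot: [-0.0, 1.0, -0.026, -0.001]
contact_force: [0.8, 0.4, -0.9]
width: 0.0855
gripper_force: 0.0
```

```bash
python3 - <<'E'
from h import *
print(pose()[1],yaw(pose()[0]))
snap("wrist","w5",(120,60,520,360),2)
a=cv2.imread("pics/w4.png");b=cv2.imread("pics/w5.png");b[:120,:120]=cv2.resize(a[100:400,100:400],(120,120));cv2.imwrite("pics/m5.png",b)
E
```

```text
[0.53804948 0.01907534 0.35275726] -0.052790685626948886
```

View pics/m5.png

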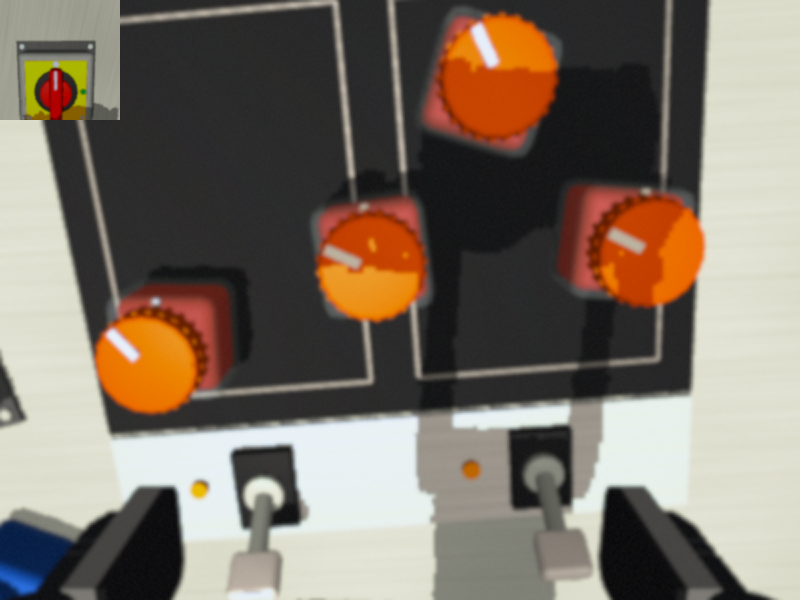

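The isolator has been turned a quarter (inset). Jar 1 has been knocked towards the front-left. Cap tops are at crop (148,361), (371,266), (500,74) and (652,250), and shoulder marks are visible at (155,300), (363,206) and (645,192).

```bash
cat > jars.py <<'E'
from h import *
def an(ps,crop,k,J):
    f=lambda c,z:ray("wrist",(c[0]/k+crop[0],c[1]/k+crop[1]),z,ps)
    for n,c,m,s in J:
        C=f(c,.146);M=f(m,.146);a=np.degrees(np.arctan2(*(M-C)[1::-1]));o=[n,C.round(3)[:2],"capmark",round(a,1)]
        if s is not None: S=f(s,.120);b=np.degrees(np.arctan2(*(S-C)[1::-1]));o+=["shoulder",round(b,1),"r",np.linalg.norm((S-C)[:2]).round(3),"loose",round(a-b,1)]
        print(*o)
E
python3 - <<'E'
from jars import *
ps=load("w5")
an(ps,(120,60),2,[(1,(148,361),(123,345),(155,300)),(2,(371,266),(342,257),(363,206)),(3,(500,74),(485,45),None),(4,(652,250),(626,241),(645,192))])
go([.0,0,0],0)
E
```

```text
1 [0.514 0.142] capmark 51.3 shoulder 2.0 r 0.026 loose 49.3
2 [0.556 0.028] capmark 69.6 shoulder 6.9 r 0.026 loose 62.8
3 [ 0.638 -0.035] capmark 28.0
4 [ 0.556 -0.107] capmark 68.6 shoulder -9.4 r 0.025 loose 78.0
row [-0.6695  0.0594  0.4429] twist -0.0253
```

```bash
python3 - <<'E'
from h import *
go([.514,.142,.130],np.radians(51.3))
E
```

```text
row [-0.0377 -0.1518  0.279 ] twist -0.4528
```

Emit:
move_arm:
  deltas:
    - [[-0.038, -0.152, 0.1, -0.453, -1], [-0.038, -0.152, 0.13, -0.453, -1], [-0.038, -0.152, 0.15, -0.453, -1], [-0.038, -0.152, 0.15, -0.453, -1], [-0.038, -0.152, 0.15, -0.453, -1], [-0.038, -0.152, 0.15, -0.453, -1], [-0.038, -0.152, 0.15, -0.453, -1], [-0.038, -0.152, 0.2, -0.453, -1], [-0.038, -0.152, 0.24, -0.453, -1], [-0.038, -0.152, 0.26, -0.453, -1], [-0.038, -0.152, 0.279, -0.453, -1], [-0.038, -0.152, 0.279, -0.453, -1]]

```text
clock: 12.5
position: [0.5129, 0.1419, 0.1287]
ee_rot: [-0.001, 0.901, 0.433, -0.003]
contact_force: [-0.1, 0.1, 1.4]
width: 0.0858
gripper_force: 0.0
```

```bash
python3 - <<'E'
from h import *
s=manip.get_state();print(pose()[1],yaw(pose()[0])*57.3,s["contact_force"])
snap("wrist","w6",(120,100,520,400),2)
E
```

```text
[0.51288836 0.1418597  0.12874014] 51.29907841945627 [-0.0823722   0.1245205   1.39338698]
```

View pics/w6.png

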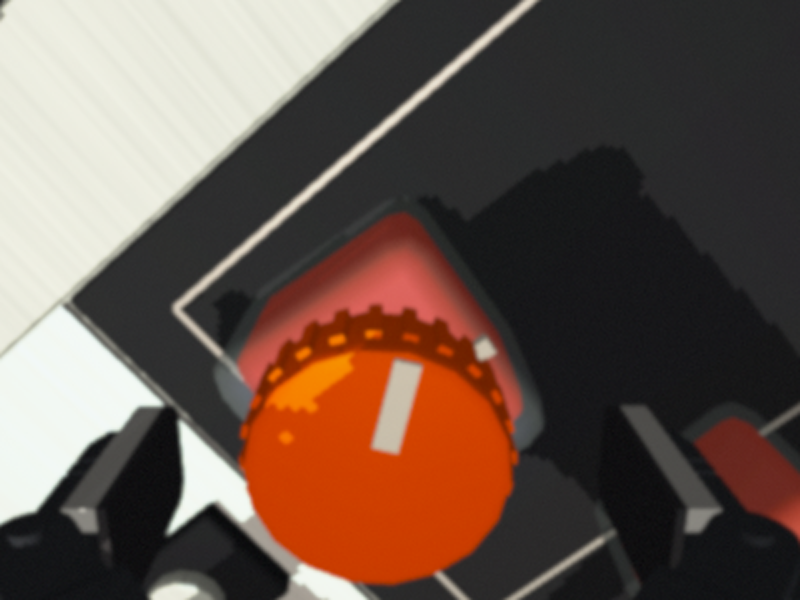

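The cap is centred between the fingers (crop x≈380), and the shoulder mark at (484,348) is clockwise of the cap mark at (398,405). I'll close and tighten.

Emit:
move_arm:
  deltas:
    - [[0, 0, 0, 0, 1], [0, 0, 0, 0, 1], [0, 0, 0, 0, 1], [0, 0, 0, 0, 1], [0, 0, 0, 0, 1], [0, 0, 0, 0.07, 1], [0, 0, 0, 0.14, 1], [0, 0, 0, 0.21, 1], [0, 0, 0, 0.28, 1], [0, 0, 0, 0.34, 1], [0, 0, 0, 0.38, 1], [0, 0, 0, 0.38, 1]]
  squeeze: 40

```text
clock: 13.75
position: [0.5158, 0.1426, 0.1323]
ee_rot: [-0.0, 0.999, 0.049, 0.001]
contact_force: [-0.5, 2.1, 3.9]
width: 0.0508
gripper_force: 41.5
```

```bash
python3 - <<'E'
from h import *
s=manip.get_state();print(pose()[1],yaw(pose()[0])*57.3,s["contact_force"],s["moment"])
E
```

```text
[0.51578247 0.14262745 0.13226383] 5.6560077929018515 [-0.54750897  2.09049859  3.85998998] [ 0.21082842  0.01789371 -0.0150183 ]
```

Emit:
move_arm:
  deltas:
    - [[0, 0, 0, 0.03, 1], [0, 0, 0, 0.06, 1], [0, 0, 0, 0.09, 1], [0, 0, 0, 0.11, 1], [0, 0, 0, 0.11, 1]]

```text
clock: 14.25
position: [0.517, 0.1412, 0.1322]
ee_rot: [0.001, 0.998, -0.065, 0.002]
contact_force: [2.6, -2.8, 4.0]
width: 0.0506
gripper_force: 41.4
```

```bash
python3 - <<'E'
from h import *
s=manip.get_state();print(pose()[1],yaw(pose()[0])*57.3,s["contact_force"],s["moment"])
snap("wrist","w7",(120,100,520,400),1.5)
E
```

```text
[0.51696836 0.14123282 0.13217148] -7.413396920572644 [ 2.5506541  -2.76971966  4.0014867 ] [-0.67144829 -0.4899595   0.01139936]
```

View pics/w7.png

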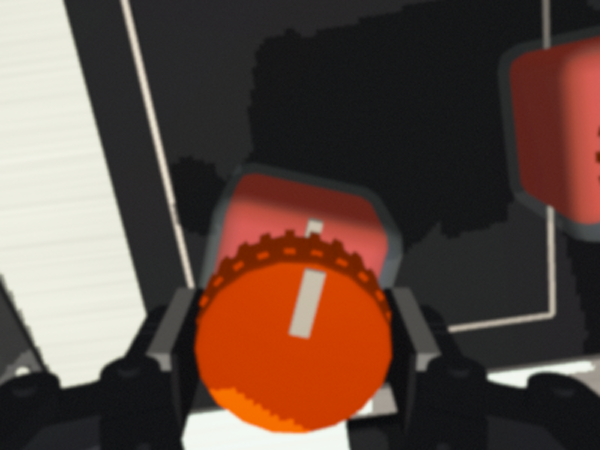

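The marks line up, so cap 1 is tight. I'll lift and carry it to the tray's far slot.

Emit:
move_arm:
  deltas:
    - [[0, 0, -0.03, 0, 1], [0, 0, -0.08, 0, 1], [0, 0, -0.14, 0, 1], [0, 0, -0.15, 0, 1], [0, 0, -0.15, 0, 1]]

```text
clock: 14.8
position: [0.5145, 0.1423, 0.251]
ee_rot: [-0.0, 0.998, -0.065, 0.0]
contact_force: [-0.5, 0.1, -8.9]
width: 0.0504
gripper_force: 46.0
```

```bash
cat >> h.py <<'E'
TC=np.array([.475,-.385]);TY=.061
def slot(x,z,y=0):
    c,s=np.cos(TY),np.sin(TY);return [TC[0]+c*x-s*y,TC[1]+s*x+c*y,z]
E
python3 - <<'E'
from h import *
s=manip.get_state();print(pose()[1],yaw(pose()[0])*57.3,s["contact_force"],s["gripper_force"])
print(slot(.117,0));go(slot(.117,.077),np.radians(15))
E
```

```text
[0.51450516 0.14233839 0.25103947] -7.496248990730803 [-0.53831564  0.07824422 -8.85337972] 45.97375988960266
[np.float64(0.5917823889901034), np.float64(-0.3778674253060916), 0]
row [0.1806 0.6322 0.2173] twist -0.1875
```

Emit:
move_arm:
  deltas:
    - [[0.012, 0.035, -0.02, 0, 1], [0.028, 0.09, -0.02, -0.03, 1], [0.045, 0.15, -0.02, -0.06, 1], [0.062, 0.21, -0.02, -0.09, 1], [0.079, 0.27, -0.02, -0.12, 1], [0.096, 0.33, -0.02, -0.15, 1], [0.113, 0.39, -0.02, -0.18, 1], [0.13, 0.45, -0.02, -0.188, 1], [0.147, 0.51, -0.02, -0.188, 1], [0.163, 0.57, -0.02, -0.188, 1], [0.175, 0.61, -0.02, -0.188, 1], [0.18, 0.632, -0.02, -0.188, 1]]

```text
clock: 16.0
position: [0.5895, -0.3806, 0.2611]
ee_rot: [-0.003, 0.992, 0.13, -0.003]
contact_force: [-0.5, 0.1, -8.0]
width: 0.0508
gripper_force: 46.1
```

Emit:
move_arm:
  deltas:
    - [[0, 0, 0, 0, 1], [0, 0, 0, 0, 1], [0, 0, 0.06, 0, 1], [0, 0, 0.12, 0, 1], [0, 0, 0.17, 0, 1], [0, 0, 0.2, 0, 1], [0, 0, 0.22, 0, 1], [0, 0, 0.225, 0, 1], [0, 0, 0.23, 0, 1], [0, 0, 0.235, 0, 1], [0, 0, 0.235, 0, 1]]

```text
clock: 17.1
position: [0.5914, -0.3777, 0.0798]
ee_rot: [0.0, 0.991, 0.131, 0.0]
contact_force: [0.2, -0.5, -6.7]
width: 0.0504
gripper_force: 46.1
```

```bash
python3 - <<'E'
from h import *
s=manip.get_state();print(pose()[1],yaw(pose()[0])*57.3,s["contact_force"],s["gripper_force"],slot(.117,.077))
snap("wrist","w8",(40,60,600,480),1.2)
E
```

```text
[ 0.59136202 -0.37773922  0.07982574] 15.027266025748188 [ 0.21767301 -0.47734246 -6.65819642] 46.07226848602295 [np.float64(0.5917823889901034), np.float64(-0.3778674253060916), 0.077]
```

View pics/w8.png

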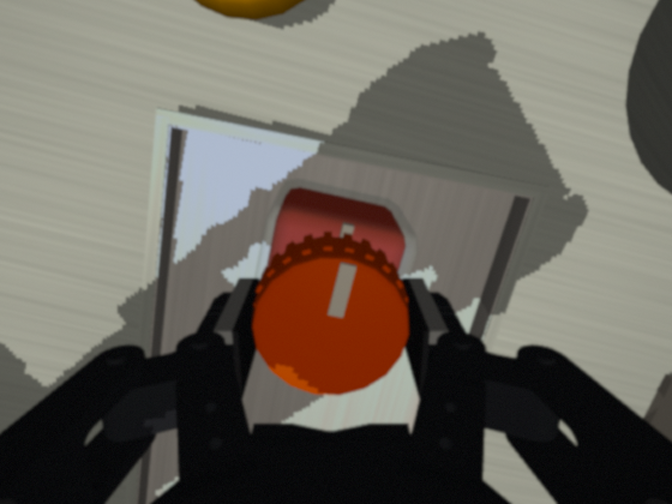

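The jar hangs square inside the tray's far end. I'll lower the last few mm, release and rise.

Emit:
move_arm:
  deltas:
    - [[0, 0, 0.003, 0, 1], [0, 0, 0.005, 0, 1], [0, 0, 0.005, 0, 1], [0, 0, 0.005, 0, -1], [0, 0, 0.005, 0, -1], [0, 0, 0.005, 0, -1], [0, 0, 0.005, 0, -1], [0, 0, -0.05, 0, -1], [0, 0, -0.11, 0, -1], [0, 0, -0.17, 0, -1], [0, 0, -0.23, 0, -1], [0, 0, -0.29, 0, -1]]

```text
clock: 18.35
position: [0.5909, -0.3778, 0.3135]
ee_rot: [0.0, 0.991, 0.131, 0.0]
contact_force: [1.2, -1.0, -0.1]
width: 0.0853
gripper_force: 0.0
```

```bash
python3 - <<'E'
from h import *
s=manip.get_state();print(pose()[1],yaw(pose()[0])*57.3,s["contact_force"])
go([.54,.0,.33],0)
E
```

```text
[ 0.59090814 -0.37780532  0.31350534] 15.006603812067663 [ 1.21672471 -1.00408228 -0.06025394]
row [ 0.0608 -0.4726 -0.021 ] twist 0.125
```

```bash
python3 - <<'E'
from h import *
go([.556,-.107,.131],np.radians(68))
E
```

```text
row [ 0.0454 -0.3384  0.2279] twist -0.4416
```

Emit:
move_arm:
  deltas:
    - [[0.045, -0.338, 0.04, -0.442, -1], [0.045, -0.338, 0.08, -0.442, -1], [0.045, -0.338, 0.08, -0.442, -1], [0.045, -0.338, 0.08, -0.442, -1], [0.045, -0.338, 0.08, -0.442, -1], [0.045, -0.338, 0.08, -0.442, -1], [0.045, -0.338, 0.08, -0.442, -1], [0.045, -0.338, 0.13, -0.442, -1], [0.045, -0.338, 0.18, -0.442, -1], [0.045, -0.338, 0.21, -0.442, -1], [0.045, -0.338, 0.228, -0.442, -1], [0.045, -0.338, 0.228, -0.442, -1]]

```text
clock: 19.55
position: [0.5548, -0.1081, 0.1267]
ee_rot: [-0.001, 0.829, 0.559, -0.001]
contact_force: [-0.2, 0.5, 0.3]
width: 0.0852
gripper_force: 0.0
```

```bash
cat > cap.py <<'E'
from h import *
import sys
# centroid of orange cap in wrist image, in tool frame
ps=snap("wrist",sys.argv[1],(120,100,520,400),1.5)
s=manip.get_state();print(ps[1].round(4),round(yaw(ps[0])*57.3,1),s["contact_force"].round(1),s["moment"].round(3))
im=cv2.imread(f"pics/{sys.argv[1]}_raw.png");h=cv2.cvtColor(im,cv2.COLOR_BGR2HSV)
m=cv2.inRange(h,(4,200,110),(16,255,255));n,l,st,c=cv2.connectedComponentsWithStats(m)
for i in range(1,n):
    if st[i,4]>800: print(st[i])
E
python3 cap.py w9
```

```text
[ 0.5548 -0.1081  0.1267] 68.0 [-0.3  0.3  0.5] [-0.041 -0.069 -0.021]
[  64    0  141   50 3180]
[  378     0   191   140 18522]
[  242   254   141   140 13899]
```

Emit:
move_arm:
  deltas:
    - [[0, 0, -0.003, 0, 1], [0, 0, -0.003, 0, 1], [0, 0, -0.003, 0, 1], [0, 0, -0.003, 0, 1], [0, 0, -0.003, 0, 1], [0, 0, -0.003, 0.07, 1], [0, 0, -0.003, 0.14, 1], [0, 0, -0.003, 0.21, 1], [0, 0, -0.003, 0.28, 1], [0, 0, -0.003, 0.35, 1], [0, 0, -0.003, 0.42, 1], [0, 0, -0.003, 0.49, 1]]

```text
clock: 20.8
position: [0.5566, -0.1071, 0.1329]
ee_rot: [0.0, 0.997, 0.078, 0.001]
contact_force: [-0.7, 1.8, 4.9]
width: 0.0507
gripper_force: 40.7
```

Emit:
move_arm:
  deltas:
    - [[0, 0, 0, 0.07, 1], [0, 0, 0, 0.14, 1], [0, 0, 0, 0.2, 1], [0, 0, 0, 0.24, 1], [0, 0, 0, 0.24, 1], [0, 0, 0, 0.24, 1]]

```text
clock: 21.4
position: [0.5578, -0.1088, 0.1328]
ee_rot: [0.001, 0.986, -0.169, 0.003]
contact_force: [1.8, -2.9, 4.0]
width: 0.0505
gripper_force: 41.7
```

```bash
python3 cap.py w10
```

```text
[ 0.5578 -0.1088  0.1328] -19.4 [ 2.7 -3.1  5.4] [-0.941 -0.387  0.161]
[    0   126   121   148 14140]
[  250   252   131   135 12390]
[   0  380   61   73 2633]
```

View pics/w10.png

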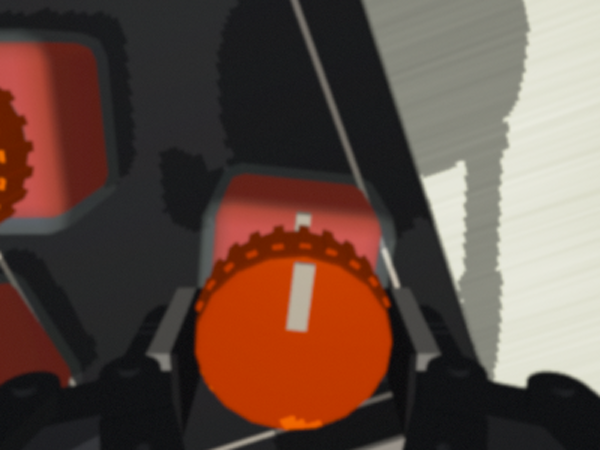

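The cap and shoulder marks line up at crop x≈303, so it is tight. I'll lift it.

Emit:
move_arm:
  deltas:
    - [[0, 0, -0.03, 0, 1], [0, 0, -0.08, 0, 1], [0, 0, -0.14, 0, 1], [0, 0, -0.18, 0, 1], [0, 0, -0.18, 0, 1]]

```text
clock: 21.95
position: [0.5571, -0.107, 0.2787]
ee_rot: [-0.0, 0.986, -0.169, 0.003]
contact_force: [0.9, -0.2, -4.4]
width: 0.0505
gripper_force: 44.9
```

```bash
python3 - <<'E'
from h import *
s=manip.get_state();print(pose()[1],yaw(pose()[0])*57.3,s["contact_force"])
go(slot(.039,.077),np.radians(10.5))
E
```

```text
[ 0.55708708 -0.10704126  0.27869837] -19.503517114310466 [ 0.86038315 -0.21864182 -4.39279751]
row [0.0627 0.3432 0.2519] twist -0.25
```

Emit:
move_arm:
  deltas:
    - [[0.008, 0.04, 0, -0.03, 1], [0.018, 0.1, 0, -0.08, 1], [0.029, 0.16, 0, -0.13, 1], [0.04, 0.22, 0, -0.18, 1], [0.051, 0.28, 0, -0.22, 1], [0.06, 0.325, 0, -0.25, 1], [0.063, 0.343, 0, -0.25, 1], [0.063, 0.343, 0, -0.25, 1], [0.063, 0.343, 0.04, -0.25, 1], [0.063, 0.343, 0.1, -0.25, 1], [0.063, 0.343, 0.16, -0.25, 1], [0.063, 0.343, 0.2, -0.25, 1]]

```text
clock: 23.15
position: [0.5092, -0.3778, 0.1099]
ee_rot: [-0.004, 0.996, 0.091, -0.003]
contact_force: [-0.1, 0.1, -6.0]
width: 0.0505
gripper_force: 44.9
```

```bash
python3 - <<'E'
from h import *
s=manip.get_state();print(pose()[1],yaw(pose()[0])*57.3,s["contact_force"])
go(slot(.039,.077),np.radians(10.5))
snap("wrist","w11",(40,60,600,480),1)
E
```

```text
[ 0.50915148 -0.37775334  0.10993966] 10.498973513645607 [-0.14472262  0.0784168  -5.96239015]
row [0.005  0.0075 0.0411] twist -0.0
```

View pics/w11.png

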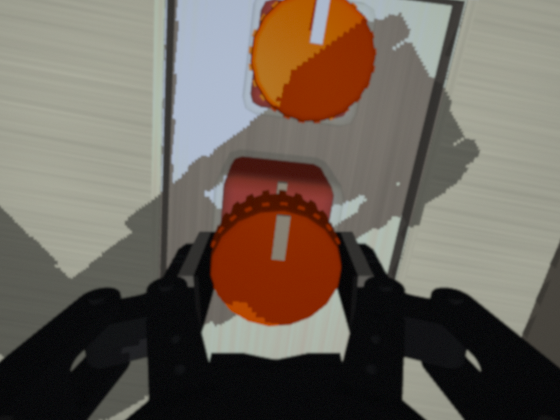

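Jar 1 stands upright in the tray, aligned, and jar 4 is clear of it. I'll lower and release.

Emit:
move_arm:
  deltas:
    - [[0.003, 0.004, 0.015, 0, 1], [0.003, 0.004, 0.03, 0, 1], [0.003, 0.004, 0.036, 0, 1], [0.003, 0.004, 0.04, 0, 1], [0.003, 0.004, 0.043, 0, 1], [0.003, 0.004, 0.043, 0, 1], [0.003, 0.004, 0.043, 0, -1], [0.003, 0.004, 0.043, 0, -1], [0.003, 0.004, 0.043, 0, -1], [0.003, 0.004, 0.043, 0, -1], [0.003, 0.004, -0.01, 0, -1], [0.003, 0.004, -0.07, 0, -1]]

```text
clock: 24.4
position: [0.5133, -0.3847, 0.1702]
ee_rot: [-0.002, 0.996, 0.091, -0.002]
contact_force: [0.9, -0.8, 0.4]
width: 0.085
gripper_force: 0.0
```

Emit:
move_arm:
  deltas:
    - [[0, 0, -0.06, 0, -1], [0, 0, -0.12, 0, -1], [0, 0, -0.18, 0, -1], [0, 0, -0.2, 0, -1]]

```text
clock: 24.8
position: [0.5157, -0.3868, 0.3381]
ee_rot: [0.004, 0.996, 0.091, 0.004]
contact_force: [0.1, 0.2, -0.1]
width: 0.0852
gripper_force: 0.0
```

```bash
python3 - <<'E'
from h import *
print(pose()[1],yaw(pose()[0])*57.3)
go([.556,.028,.131],np.radians(69))
E
```

```text
[ 0.51571932 -0.38677639  0.33813762] 10.449558581472532
row [ 0.1418 -0.5031  0.2554] twist -0.4879
```

Emit:
move_arm:
  deltas:
    - [[0.143, -0.499, 0.08, -0.488, -1], [0.143, -0.499, 0.1, -0.488, -1], [0.143, -0.499, 0.1, -0.488, -1], [0.143, -0.499, 0.1, -0.488, -1], [0.143, -0.499, 0.1, -0.488, -1], [0.143, -0.499, 0.1, -0.488, -1], [0.143, -0.499, 0.1, -0.488, -1], [0.143, -0.499, 0.1, -0.488, -1], [0.143, -0.499, 0.1, -0.488, -1], [0.143, -0.499, 0.1, -0.488, -1], [0.143, -0.499, 0.13, -0.488, -1], [0.143, -0.499, 0.16, -0.488, -1]]

```text
clock: 26.0
position: [0.5555, 0.0268, 0.2039]
ee_rot: [0.002, 0.824, 0.567, 0.001]
contact_force: [-0.3, 0.5, 0.2]
width: 0.0856
gripper_force: 0.0
```

```bash
python3 cap.py w12; python3 -c "
from h import *
go([.556,.028,.131],np.radians(69))"
```

```text
[0.5555 0.0268 0.2039] 69.0 [-2.6 -0.3 -2.9] [0.028 0.097 0.015]
[ 266  213   92   92 5465]
[ 436  256   85   89 4140]
row [0.0032 0.004  0.0852] twist -0.0001
```

Emit:
move_arm:
  deltas:
    - [[0.001, 0.001, 0.04, 0, -1], [0.001, 0.001, 0.07, 0, -1], [0.001, 0.001, 0.086, 0, -1], [0.001, 0.001, 0.088, 0, -1], [0.001, 0.001, 0.088, 0, 1], [0.001, 0.001, 0.088, 0, 1], [0.001, 0.001, 0.088, 0, 1], [0.001, 0.001, 0.088, 0, 1], [0.001, 0.001, 0.088, 0, 1], [0.001, 0.001, 0.088, 0, 1], [0.001, 0.001, 0.088, 0.07, 1], [0.001, 0.001, 0.088, 0.14, 1]]

```text
clock: 27.25
position: [0.5555, 0.0282, 0.1343]
ee_rot: [0.0, 0.899, 0.437, 0.0]
contact_force: [-3.6, 0.3, 5.4]
width: 0.0506
gripper_force: 40.8
```

Emit:
move_arm:
  deltas:
    - [[0, 0, 0, 0.07, 1], [0, 0, 0, 0.14, 1], [0, 0, 0, 0.21, 1], [0, 0, 0, 0.28, 1], [0, 0, 0, 0.35, 1], [0, 0, 0, 0.42, 1], [0, 0, 0, 0.46, 1], [0, 0, 0, 0.46, 1], [0, 0, 0, 0.46, 1]]

```text
clock: 28.15
position: [0.558, 0.0271, 0.1342]
ee_rot: [0.001, 1.0, -0.025, 0.003]
contact_force: [3.1, -3.6, 3.6]
width: 0.0505
gripper_force: 41.8
```

```bash
python3 cap.py w13
```

```text
[0.558  0.0271 0.1342] -2.8 [ 4.1 -3.2  3.9] [-1.115 -0.622  0.127]
[  397    18   174   171 19486]
[  251   252   130   134 12845]
```

View pics/w13.png

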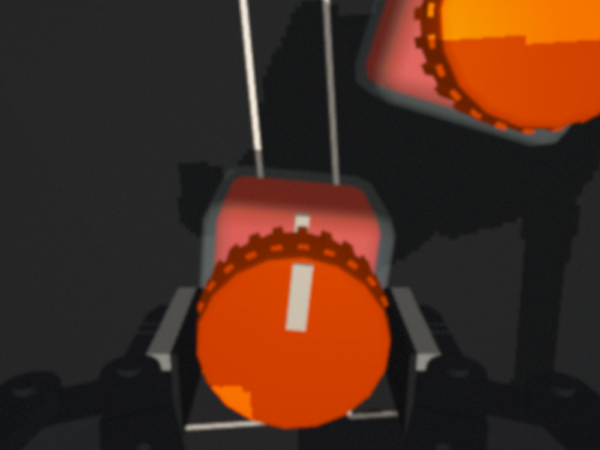

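The marks line up again at crop (302,222) and (302,270). I'll lift jar 2.

Emit:
move_arm:
  deltas:
    - [[0, 0, -0.03, 0, 1], [0, 0, -0.08, 0, 1], [0, 0, -0.14, 0, 1], [0, 0, -0.18, 0, 1], [0, 0, -0.18, 0, 1]]

```text
clock: 28.7
position: [0.5567, 0.029, 0.28]
ee_rot: [-0.001, 1.0, -0.026, 0.003]
contact_force: [1.7, 0.6, -6.5]
width: 0.0504
gripper_force: 45.6
```

```bash
python3 - <<'E'
from h import *
s=manip.get_state();print(pose()[1],yaw(pose()[0])*57.3,s["contact_force"])
go(slot(-.039,.078),np.radians(8.5))
E
```

```text
[0.55668604 0.02900264 0.27995421] -2.934415176938342 [ 1.67682043  0.62880359 -6.46493978]
row [-0.1253  0.5279  0.2509] twist -0.0953
```

Emit:
move_arm:
  deltas:
    - [[-0.009, 0.04, 0, -0.01, 1], [-0.024, 0.1, 0, -0.03, 1], [-0.038, 0.16, 0, -0.05, 1], [-0.052, 0.22, 0, -0.07, 1], [-0.066, 0.28, 0, -0.095, 1], [-0.08, 0.34, 0, -0.095, 1], [-0.095, 0.4, 0, -0.095, 1], [-0.109, 0.46, 0, -0.095, 1], [-0.12, 0.505, 0, -0.095, 1], [-0.125, 0.528, 0, -0.095, 1], [-0.125, 0.528, 0, -0.095, 1], [-0.125, 0.528, 0.02, -0.095, 1]]

```text
clock: 29.9
position: [0.4339, -0.3876, 0.2597]
ee_rot: [-0.001, 0.997, 0.073, 0.0]
contact_force: [0.7, -0.1, -6.7]
width: 0.0505
gripper_force: 45.9
```

```bash
python3 -c "
from h import *
print(pose()[1]);go(slot(-.039,.078),np.radians(8.5))"
```

```text
[ 0.43392125 -0.38764344  0.25966051]
row [0.0025 0.0007 0.2271] twist -0.0011
```

Emit:
move_arm:
  deltas:
    - [[0.001, 0, 0.06, 0, 1], [0.001, 0, 0.12, 0, 1], [0.001, 0, 0.17, 0, 1], [0.001, 0, 0.2, 0, 1], [0.001, 0, 0.215, 0, 1], [0.001, 0, 0.222, 0, 1], [0.001, 0, 0.227, 0, 1], [0.001, 0, 0.229, 0, 1], [0.001, 0, 0.229, 0, 1], [0.001, 0, 0.229, 0, -1], [0.001, 0, 0.229, 0, -1], [0.001, 0, 0.229, 0, -1]]

```text
clock: 31.1
position: [0.4352, -0.3894, 0.0791]
ee_rot: [0.001, 0.997, 0.073, 0.001]
contact_force: [0.5, 0.6, 0.2]
width: 0.0852
gripper_force: 0.0
```

Emit:
move_arm:
  deltas:
    - [[0, 0, 0, 0, -1], [0, 0, -0.05, 0, -1], [0, 0, -0.11, 0, -1], [0, 0, -0.17, 0, -1], [0, 0, -0.23, 0, -1], [0, 0, -0.29, 0, -1], [0, 0, -0.32, 0, -1], [0, 0, -0.32, 0, -1]]

```text
clock: 31.9
position: [0.4357, -0.3898, 0.3388]
ee_rot: [0.004, 0.997, 0.073, 0.003]
contact_force: [0.6, 0.2, 0.3]
width: 0.0852
gripper_force: 0.0
```

```bash
python3 -c "
from h import *
print(pose()[1]);go([.638,-.035,.131],np.radians(40))"
```

```text
[ 0.43570851 -0.38975128  0.33882904]
row [ 0.3135 -0.404   0.2581] twist -0.2633
```

Emit:
move_arm:
  deltas:
    - [[0.313, -0.404, 0.1, -0.263, -1], [0.313, -0.404, 0.1, -0.263, -1], [0.313, -0.404, 0.1, -0.263, -1], [0.313, -0.404, 0.1, -0.263, -1], [0.313, -0.404, 0.1, -0.263, -1], [0.313, -0.404, 0.1, -0.263, -1], [0.313, -0.404, 0.1, -0.263, -1], [0.313, -0.404, 0.1, -0.263, -1], [0.313, -0.404, 0.1, -0.263, -1], [0.313, -0.404, 0.13, -0.263, -1], [0.313, -0.404, 0.16, -0.263, -1], [0.313, -0.404, 0.16, -0.263, -1]]

```text
clock: 33.1
position: [0.6319, -0.0318, 0.2009]
ee_rot: [-0.002, 0.94, 0.342, -0.004]
contact_force: [-0.2, 0.1, -0.0]
width: 0.0854
gripper_force: 0.0
```

```bash
python3 cap.py w14; python3 -c "
from h import *
go([.638,-.035,.131],np.radians(40))"
```

```text
[ 0.6319 -0.0318  0.2009] 40.0 [ 0.6 -0.7  0.4] [ 0.004 -0.022  0.017]
[ 278  211   93   93 5874]
row [0.0027 0.0069 0.0902] twist -0.0004
```

View pics/w14.png

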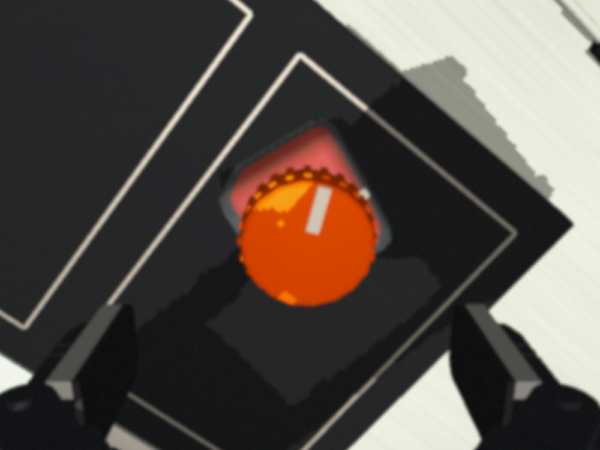

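The last jar's cap mark is at (320,210) and its shoulder mark at (362,195), about 45° loose. The tool is about 5 mm off in y, so I'll correct, descend, close and tighten.

Emit:
move_arm:
  deltas:
    - [[0.003, 0.006, 0.04, 0, -1], [0.003, 0.006, 0.07, 0, -1], [0.003, 0.006, 0.084, 0, -1], [0.003, 0.006, 0.086, 0, -1], [0.003, 0.006, 0.086, 0, 1], [0.003, 0.006, 0.086, 0, 1], [0.003, 0.006, 0.086, 0, 1], [0.003, 0.006, 0.086, 0, 1], [0.003, 0.006, 0.086, 0, 1], [0.003, 0.006, 0.086, 0, 1], [0.003, 0.006, 0.086, 0.07, 1], [0.003, 0.006, 0.086, 0.14, 1]]

```text
clock: 34.35
position: [0.6403, -0.0339, 0.1386]
ee_rot: [0.0, 0.98, 0.198, 0.001]
contact_force: [-1.8, 0.2, 4.9]
width: 0.0505
gripper_force: 40.8
```

Emit:
move_arm:
  deltas:
    - [[0, 0, 0, 0.07, 1], [0, 0, 0, 0.14, 1], [0, 0, 0, 0.21, 1], [0, 0, 0, 0.28, 1], [0, 0, 0, 0.35, 1], [0, 0, 0, 0.38, 1], [0, 0, 0, 0.38, 1], [0, 0, 0, 0.38, 1]]

```text
clock: 35.15
position: [0.6418, -0.0364, 0.1384]
ee_rot: [0.002, 0.981, -0.194, 0.003]
contact_force: [1.9, -4.5, 4.2]
width: 0.0503
gripper_force: 41.4
```

```bash
python3 cap.py w15
```

```text
[ 0.6418 -0.0364  0.1384] -22.3 [ 1.8 -5.2  4.2] [-1.36  -0.162  0.205]
[  253   253   125   130 12055]
```

View pics/w15.png

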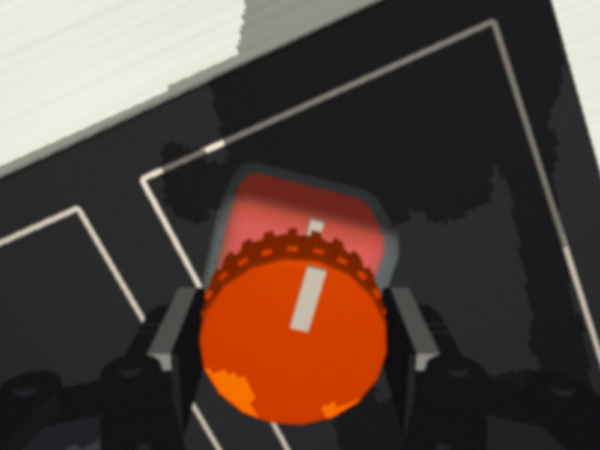

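The marks line up at (315,225) and (315,275), so the cap is tight. I've gone one over the 14-picture limit (15 viewed), so from here I'll check by numbers only.

Emit:
move_arm:
  deltas:
    - [[0, 0, -0.03, 0, 1], [0, 0, -0.08, 0, 1], [0, 0, -0.14, 0, 1], [0, 0, -0.18, 0, 1], [0, 0, -0.18, 0, 1]]

```text
clock: 35.7
position: [0.6417, -0.0337, 0.2849]
ee_rot: [-0.001, 0.981, -0.194, 0.004]
contact_force: [1.8, -1.0, -6.5]
width: 0.0502
gripper_force: 45.1
```

```bash
python3 - <<'E'
from h import *
s=manip.get_state();print(pose()[1],yaw(pose()[0])*57.3,s["contact_force"])
go(slot(-.117,.082),np.radians(14.5))
E
```

```text
[ 0.64171529 -0.03366155  0.28491123] -22.393550712985245 [ 1.76509523 -0.95198745 -6.4824471 ]
row [-0.1589  0.5501  0.2507] twist -0.3074
```

Emit:
move_arm:
  deltas:
    - [[-0.012, 0.04, 0, -0.03, 1], [-0.029, 0.1, 0, -0.08, 1], [-0.046, 0.16, 0, -0.13, 1], [-0.064, 0.22, 0, -0.18, 1], [-0.081, 0.28, 0, -0.23, 1], [-0.098, 0.34, 0, -0.28, 1], [-0.116, 0.4, 0, -0.307, 1], [-0.133, 0.46, 0, -0.307, 1], [-0.15, 0.52, 0, -0.307, 1], [-0.159, 0.55, 0, -0.307, 1], [-0.159, 0.55, 0, -0.307, 1], [-0.159, 0.55, 0.02, -0.307, 1]]

```text
clock: 36.9
position: [0.3541, -0.3921, 0.2631]
ee_rot: [-0.001, 0.992, 0.124, 0.001]
contact_force: [1.8, -0.4, -6.5]
width: 0.0498
gripper_force: 45.4
```

```bash
python3 -c "
from h import *
print(pose()[1]);go(slot(-.117,.082),np.radians(14.5))"
```

```text
[ 0.35413863 -0.39214751  0.26307666]
row [0.0046 0.0017 0.2263] twist -0.0018
```

Emit:
move_arm:
  deltas:
    - [[0.002, 0.001, 0.06, 0, 1], [0.002, 0.001, 0.12, 0, 1], [0.002, 0.001, 0.17, 0, 1], [0.002, 0.001, 0.2, 0, 1], [0.002, 0.001, 0.215, 0, 1], [0.002, 0.001, 0.221, 0, 1], [0.002, 0.001, 0.225, 0, 1], [0.002, 0.001, 0.227, 0, 1], [0.002, 0.001, 0.228, 0, 1]]

```text
clock: 37.8
position: [0.3566, -0.3933, 0.0834]
ee_rot: [0.001, 0.992, 0.125, 0.001]
contact_force: [-0.3, -0.2, -7.0]
width: 0.05
gripper_force: 45.4
```

```bash
python3 -c "
from h import *
s=manip.get_state();print(pose()[1],s['contact_force'],s['width'])"
```

```text
[ 0.3566334  -0.39333852  0.08337153] [-0.27065142 -0.20033173 -7.02097766] 0.04999738892022855
```

Emit:
move_arm:
  deltas:
    - [[0, 0, 0.0015, 0, 1], [0, 0, 0.003, 0, 1], [0, 0, 0.0035, 0, 1]]

```text
clock: 38.1
position: [0.3562, -0.3931, 0.0825]
ee_rot: [0.001, 0.992, 0.125, 0.0]
contact_force: [-3.2, 5.3, 12.6]
width: 0.0501
gripper_force: 47.4
```

Contact. I'll release and rise clear, out of the top camera's view of the tray.

Emit:
move_arm:
  deltas:
    - [[0, 0, -0.001, 0, -1], [0, 0, -0.001, 0, -1], [0, 0, -0.001, 0, -1], [0, 0, -0.001, 0, -1], [0, 0, -0.05, 0, -1], [0, 0, -0.11, 0, -1], [0, 0, -0.17, 0, -1], [0, 0, -0.23, 0, -1], [0, 0, -0.29, 0, -1], [0, 0, -0.35, 0, -1], [0, 0, -0.35, 0, -1], [0, 0, -0.35, 0, -1]]

```text
clock: 39.3
position: [0.3564, -0.3931, 0.3605]
ee_rot: [0.001, 0.992, 0.125, 0.001]
contact_force: [0.5, 0.1, -0.2]
width: 0.0856
gripper_force: 0.0
```

```bash
python3 -c "
from h import *
print(pose()[1]);go([.44,-.38,.40],TY)"
```

```text
[ 0.35635029 -0.39307291  0.36052331]
row [ 0.1054  0.0103 -0.0492] twist 0.0909
```

Emit:
move_arm:
  deltas:
    - [[0.105, 0.01, -0.05, 0.091, -1], [0.105, 0.01, -0.05, 0.091, -1], [0.105, 0.01, -0.05, 0.091, -1], [0.105, 0.01, -0.05, 0.091, -1], [0.105, 0.01, -0.05, 0.091, -1]]

```text
clock: 39.8
position: [0.4384, -0.3792, 0.3975]
ee_rot: [-0.001, 1.0, 0.03, -0.002]
contact_force: [-0.1, 0.8, 0.2]
width: 0.0853
gripper_force: 0.0
```

```bash
python3 - <<'E'
from h import *
ps=snap("wrist","f1"); im=cv2.imread("pics/f1_raw.png");h=cv2.cvtColor(im,cv2.COLOR_BGR2HSV)
c,s=np.cos(TY),np.sin(TY);Rt=np.array([[c,s],[-s,c]])
m=cv2.inRange(h,(3,180,90),(20,255,255));m=cv2.morphologyEx(m,cv2.MORPH_CLOSE,np.ones((9,9)))
for ct in cv2.findContours(m,cv2.RETR_EXTERNAL,cv2.CHAIN_APPROX_NONE)[0]:
    if cv2.contourArea(ct)<1500: continue
    (u,v),r=cv2.minEnclosingCircle(ct);X=ray("wrist",(u,v),.085,ps);mk=np.zeros(m.shape,np.uint8);cv2.circle(mk,(int(u),int(v)),int(r*1.35),255,-1)
    w=cv2.inRange(h,(0,0,110),(180,70,255))&mk
    n,l,st,ce=cv2.connectedComponentsWithStats(w)
    B=[(ce[i].round(),int(st[i,4])) for i in range(1,n) if 8<st[i,4]<400]
    print("cap tray-frame",(Rt@(X[:2]-TC)).round(3),"px",round(u),round(v),"r",round(r),"ell",[round(x,1) for x in cv2.fitEllipse(ct)[1]],"white",[(b[0]-[u,v]).round().tolist()+[b[1]] for b in B])
snap("top","f2")
a=cv2.imread("pics/f2_raw.png").astype(int);b=cv2.imread("pics/top0.png").astype(int)
for n,(x,y,X,Y) in dict(pepR=(205,148,240,185),pepY=(458,160,492,198),shaker=(270,125,298,160),ladle=(345,130,445,160)).items():
    print(n,np.abs(a-b)[y:Y,x:X].mean().round(1))
E
```

```text
cap tray-frame [-0.018 -0.336] px 594 178 r 66 ell [102.8, 112.8] white [[-1.0, -85.0, 370]]
cap tray-frame [ 0.115 -0.   ] px 324 60 r 27 ell [44.2, 52.3] white [[-2.0, -32.0, 199], [0.0, -17.0, 92], [22.0, 18.0, 22], [-2.0, 33.0, 31]]
pepR 3.4
pepY 3.6
shaker 3.8
ladle 3.9
```

```bash
python3 - <<'E'
from h import *
ps=load("f1"); im=cv2.imread("pics/f1_raw.png");h=cv2.cvtColor(im,cv2.COLOR_BGR2HSV)
c,s=np.cos(TY),np.sin(TY);Rt=np.array([[c,s],[-s,c]])
for x in (.117,.039,-.039,-.117):
    p=proj("wrist",slot(x,.09),ps);q=proj("wrist",slot(x,.004),ps);print(x,"exp cap px",p.round(),im.shape[0]>p[1]>0 and (h[int(p[1]),int(p[0])],h[int(p[1])+8,int(p[0])+8]))
m=cv2.inRange(h,(3,170,40),(16,255,255));n,l,st,ce=cv2.connectedComponentsWithStats(m)
for i in range(1,n):
    if st[i,4]>400: print(st[i],(Rt@(ray("wrist",st[i,:2]+st[i,2:4]/2,.085,ps)[:2]-TC)).round(3))
t=cv2.imread("pics/f2_raw.png");h=cv2.cvtColor(t,cv2.COLOR_BGR2HSV);m=cv2.inRange(h,(3,150,40),(16,255,255))
n,l,st,ce=cv2.connectedComponentsWithStats(m)
for i in range(1,n):
    if st[i,4]>60: print("top",st[i],(Rt@(ray("top",ce[i],.09)[:2]-TC)).round(3))
E
```

```text
0.117 exp cap px [323.  56.] (array([ 16, 250, 162], dtype=uint8), array([ 16, 249, 163], dtype=uint8))
0.039 exp cap px [323. 130.] (array([ 16, 218, 165], dtype=uint8), array([  9, 255, 133], dtype=uint8))
-0.039 exp cap px [323. 195.] (array([ 17, 227, 165], dtype=uint8), array([ 16, 241, 167], dtype=uint8))
-0.117 exp cap px [322. 254.] (array([ 10, 128, 165], dtype=uint8), array([ 14, 255, 166], dtype=uint8))
[ 301   33   46   55 1763] [ 0.114 -0.001]
[ 470   98   54  246 4337] [-0.073 -0.225]
[ 304  107   42   44 1244] [ 0.04  -0.003]
[ 521  129  119   64 5354] [ 0.002 -0.315]
[ 303  173   41   43 1075] [-0.039 -0.001]
[ 304  225   38   50 1386] [-0.113 -0.001]
top [  72  117   56   55 2410] [0.361 0.988]
top [108 119  41  71 331] [0.322 0.899]
top [210 155  24  23 106] [0.291 0.682]
top [215 159  12  15 101] [0.294 0.691]
top [494 216  20  20 279] [0.111 0.004]
top [594 240   7  23 107] [ 0.035 -0.219]
top [497 246  21  20 285] [0.037 0.001]
top [190 263  16   9  74] [0.045 0.753]
top [498 279  22  19 285] [-0.043  0.003]
top [598 311  11  52 333] [-0.168 -0.218]
top [501 312  21  20 293] [-0.123  0.003]
```

```bash
python3 -c "
from rig import manip
print(manip.sign_off())"
```

```text
the job is handed in; nothing more can be done
None
```

The job is handed in: both toggles and then the isolator are off, and all four caps were tightened before lifting. The four jars measured in place in the tray from both cameras. I viewed 15 pictures, one over the limit of 14, and the hand-in returned no verdict.

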